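Mirror a rack of desk supplies for a left-handed colleague

ROBOT

A 6-joint arm with a two-finger parallel gripper is mounted at the origin on a cart in front of the work surface, level with it; the furniture and walls round the work are solid. World frame = base frame: x ahead of the robot, y to its left, z up, the work surface at z = 0. Lengths are in mm, angles in degrees, forces in N, time in s.
With the tool pointing down it reaches from about 350 to 850 mm from the base axis. Payload 8.1 kg.
Tool frame: the origin (TCP) lies between the finger pads; the fingertips stand 22 mm ahead of it and the grasp point (between the pads) lies 3 mm ahead of it; z points along the fingers, y is the line along which they close (so a half turn about z gives the same grasp; the last joint's range is limited). The gripper opens to 85 mm and grips with 20 to 120 N. Pads are 22 mm wide; open, the fingers measure 114 mm over their backs; the gripper's body (76 mm by 85 mm) begins 54 mm behind the grasp point. The pads swing forward as they close: fully open they stand 13 mm farther back than shut.
Start: joints at [-80.237, 7.471, 85.268, -0, 87.261, -4.893], TCP at [151.832, -580.476, 253.292] pointing down, gripper open.
Joint ranges: [-169.43, 169.43], [-51.17, 129.36], [1.28, 143.12], [-76.62, 256.62], [0, 156.53], [-152.29, 152.29]. Speed limits (degrees/s): [136.94, 136.94, 159.86, 180, 180, 180].

INTERFACE

Orientations are given as [roll, pitch, yaw] about the fixed x, y, z axes, in that order (R = Rz(yaw) Ry(pitch) Rx(roll)).
In Python, from bench import r, vision gives the robot as it stands.
- The arm moves only by the tool step_arm, never from a script. Its argument "targets" is a list that holds one entry, the list of rows, each a list of 6 numbers: the shift along the world's x, y, z in mm, then the turn, a rotation vector about the world's x, y, z in rad. In form: [[[x, y, z, rx, ry, rz], ...]]. A call has 1 to 12 rows; each row is the pose to reach, as a shift and turn from the pose commanded when the call began; what a row does not reach only later rows make up. A row lasts 1/12 s, in which the tool goes at most 41.7 mm and 7.16 degrees, less where a joint would pass 70% of its speed; a pose out of reach is approached as far as the arm can. A call with a gripper value outside its range is refused whole. "fingers" is the gripper's target within -1 to 1 (shut at 1, half-way at 0, fully open at -1), set as the call begins (left out, the last holds). The fingers move at their own pace and stop on an object; "newtons" is the grip in N (left out, the last holds). Time passes only in rows, so rows that repeat a pose let the fingers close. It gives the time, the measured TCP pose, the force, the opening and the grip force at its end, in the units of the state.
- r.sense(): the state, without advancing time (a new reading comes with each control period).
- vision.snapshot(name): name is "scene" or "side" or "wrist"; returns a dict with "img" (400x640x3 uint8, blue, green, red), "mtx" (3x3 intrinsics, pixels), "D" ([k1, k2, p1, p2, k3] as OpenCV has them; the pictures are not rectified), "eye" and "attitude" of the camera in the world. Camera axes: x right, y up, looking along -z (the intrinsics and any distortion apply to the point x, -y, -z); pixel columns grow to the right and rows downward; lengths in mm; the calibration is good to about 2 mm. A picture is of the moment at which its call begins. There is no depth.
- r.hand_in(): hands the job in; it is judged then, once.
The state is a dict: "time": time; "joint_pos": joint angles; "qd": joint speeds; "joint_efforts": joint torques, N m; "tool_pos": TCP position; "tcp_rot": TCP orientation; "ft_force": force on the tool from outside, world axes, zero at the start; "wrist_torque": the same for the moment, N m; "finger_gap": finger opening in mm; "grip_force": force on a finger pad.
Only numpy, scipy, OpenCV 4.12 (cv2) and the standard library are available. Lean on these libraries where they do the work, as an engineer would, in place of code of your own. Each camera call takes 0.05 s, during which the arm holds its last target. There are 200 camera calls.

TASK

A left-handed colleague takes over this desk: move the stamp, the glue stick, the box of staples and the eraser from the full aluminium rack into the empty wooden rack in reverse order, so that what stands leftmost in the old row (as seen from the robot) ends rightmost in the new one, and so on for all four. Stand each thing upright on the wooden board in the middle of its own place, just as it stood before, and let go; the flat black plates stay on the old rack.

Things in the scene. Friction and masses are not known exactly. Their poses are not given: they have to be found in the camera images.
- old_rack: full rack: aluminium board 90 x 290 mm, fixed; origin under its centre on the desk, upper face 6 mm above. Its y runs along the row to the robot's left (yaw within 0.25 rad), x away, z up. Fins across it (4 mm thick, tops 26 mm above the desk) part four places with centres at y = 105, 35, -35, -105 mm; front and back open. Order of the things and side of the desk vary.
- new_rack: empty rack: dark wooden board, fixed, of the same form, size, axes and fins as the old rack: origin under its centre on the desk, upper face 6 mm above, fins' tops 26 mm above the desk, four places 66 mm wide with centres at x = 0, y = 105, 35, -35, -105 mm (left to right as the robot sees it; yaw within 0.25 rad). Beside the old rack, left or right.
- stamp_centre (a point): centre of the loose self-inking stamp, 90 g: black foot 46 x 26 mm, red head 52 x 32 mm, 86 mm high. It stands on its plate, foot 10 mm above the desk. Centre 43 mm above the foot, z up, y along its long (52 mm) side, which lies along the row (within 0.12 rad). Grip it by the head (from 1 mm above the centre up to the top), across the row (32 mm); the head does not slide.
- glue_stick_centre (a point): centre of the loose glue stick, 35 g: round, 26 mm across, 92 mm high, standing on its plate, foot 10 mm above the desk. Centre 46 mm above the foot, z up. Grip it at the centre or up to 20 mm below; the cap end (from 70 mm above the foot) gives no firm hold.
- staples_box_centre (a point): centre of the loose yellow box of staples, 50 g, standing on end on its plate, foot 10 mm above the desk: 62 mm high, 36 mm along the row, 20 mm across it (within 0.12 rad). Centre 31 mm above the foot; y upright, z across the row (the 20 mm side), x along the row.
- eraser_centre (a point): centre of the loose eraser in its blue sleeve, 20 g, standing on end on its plate, foot 10 mm above the desk: 43 mm high, 20 mm along the row, 12 mm across it (within 0.12 rad). Centre 21.5 mm above the foot; y upright, z across the row (the 12 mm side), x along the row.
- stamp_plate: fixed black parking plate of the stamp on the old rack, a rectangle 50 x 58 mm, 4 mm thick, origin at the centre of its underside, on the rack's board; it stays where it is and marks the place from which the stamp comes.
- glue_stick_plate: fixed black parking plate of the glue stick on the old rack, a disc 44 mm across, 4 mm thick, origin at the centre of its underside, on the rack's board; it stays where it is and marks the place from which the glue stick comes.
- staples_box_plate: fixed black parking plate of the box of staples on the old rack, a rectangle 34 x 46 mm, 4 mm thick, origin at the centre of its underside, on the rack's board; it stays where it is and marks the place from which the box of staples comes.
- eraser_plate: fixed black parking plate of the eraser on the old rack, a small rectangle 26 x 34 mm, 4 mm thick, origin at the centre of its underside, on the rack's board; it stays where it is and marks the place from which the eraser comes.
Mind the look-alikes: they are no part of the job. What is shaped like the part that bears eraser_centre but red is not meant.

How it is judged:
By the outcome, as a careful person would: the job done as asked, in the order asked, and still so for the second after the job is handed in, with the robot touching nothing.
It also fails if it takes over 104 s, if anything falls off the work surface, if the arm or the gripper's body presses on something with over 40 N, if the wrist force passes 120 N, or if a joint passes its speed limit or range.

## Working session

There is one attempt and no reset: what is moved stays moved. The work goes in short steps, Python scripts to look and compute and a tool call to move; the robot and the scene stay as the last step left them, time stands still between calls to the robot, and variables do not carry over. Pictures are saved under pics/ and viewed, at most 14 in all, crops included, and the job is handed in when it is done.

Besides the shell and the picture viewer there is one more tool, called after "Call:" as name([rows], argument=value, ...), one row to a line, values as JSON. step_arm: Moves the arm, as the interface text tells. Its arguments: {"type":"object","properties":{"targets":{"type":"array"},"fingers":{"type":"number"},"newtons":{"type":"number"}},"required":["targets"]}

```bash
mkdir -p pics; ls; cat > h.py <<'E'
import numpy as np, cv2
from scipy.spatial.transform import Rotation as R
from bench import r, vision
def att(a):
    a=np.array(a,float)
    if a.shape==(3,3): return a
    return R.from_euler('xyz',a,degrees=True).as_matrix()
def ray(s,uv):
    p=cv2.undistortPoints(np.array(uv,float).reshape(-1,1,2),np.array(s['mtx']),np.array(s['D'])).reshape(-1,2)
    d=np.c_[p[:,0],-p[:,1],-np.ones(len(p))]
    return d@att(s['attitude']).T
def plane(s,uv,z):
    d=ray(s,uv); e=np.array(s['eye'],float)
    return e+d*((z-e[2])/d[:,2])[:,None]
def proj(s,P):
    q=(np.array(P,float).reshape(-1,3)-np.array(s['eye']))@att(s['attitude'])
    q=q*[1,-1,-1]
    return cv2.projectPoints(q,np.zeros(3),np.zeros(3),np.array(s['mtx']),np.array(s['D']))[0].reshape(-1,2)
E
python3 - <<'E'
from h import *
ims=[]
for n in ['scene','side','wrist']:
    s=vision.snapshot(n); np.save(f'{n}0.npy',s,allow_pickle=True)
    cv2.imwrite(f'pics/{n}0.png',s['img']); print(n,s['eye'],s['attitude'],s['mtx'][0][0],s['D'])
print(r.sense())
E
```

```text
pics
scene [-146.78852268 -724.77363311  454.29406722] [ 67.79528277   0.74317113 -46.82607815] 436.34665121881073 [0.00773204 0.         0.         0.         0.        ]
side [ 561.32193488 -833.74214572  674.5287051 ] [49.67550397 -0.92967248  3.56184042] 440.0546715431589 [-0.0071797  0.         0.         0.         0.       ]
wrist [ 232.07974378 -558.02324599  373.73282033] [-1.8937169e+01  5.1628733e-02 -7.5387086e+01] 326.74429010440105 [-0.03849814  0.          0.          0.          0.        ]
{'time': 0.15, 'joint_pos': array([-8.02409438e+01,  7.50406075e+00,  8.53162711e+01,  2.43256180e-03,
        8.72625404e+01, -4.89297017e+00]), 'qd': array([ 0.04397339, -0.02810355, -0.18003209, -0.07818848,  0.05678727,
        0.01470478]), 'joint_efforts': array([-3.12886432e-04, -5.70063615e+01, -5.01158702e+01, -4.21007690e-04,
        9.62785474e-03, -3.24626376e-05]), 'tool_pos': array([ 151.73690331, -580.08000915,  252.48425076]), 'tcp_rot': array([-1.79917637e+02, -9.48931862e-03,  1.46519016e+01]), 'ft_force': array([ 0.15174509,  0.06665806, -0.98673555]), 'wrist_torque': array([-0.01279538,  0.01064574, -0.01352422]), 'grip_force': 0.0, 'finger_gap': 85.64342581332288}
```

View pics/scene0.png

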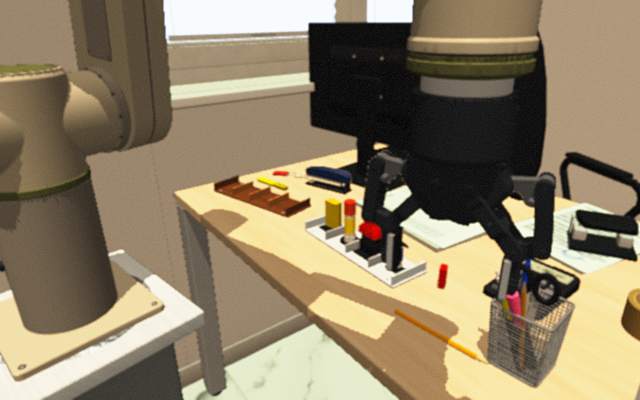

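View pics/side0.png

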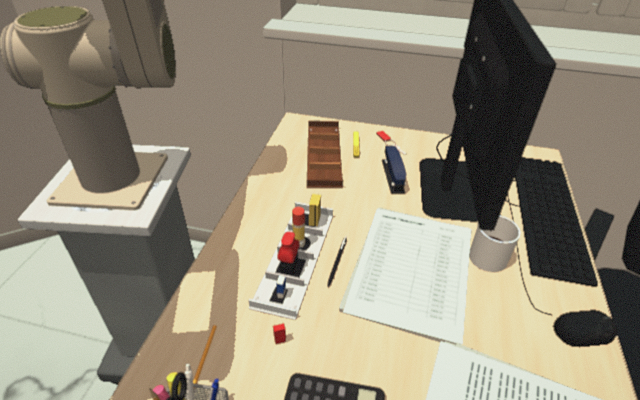

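The side view shows the old rack running from pixel (320,205) to (275,305). From left to right as the robot sees it, it holds the staples box, glue stick, stamp and eraser. The wooden rack is at about (325,153), farther left, and the red decoy is at (280,333). Next I'll take the rack corners from a crop and from colour masks.

```bash
python3 - <<'E'
from h import *
s=np.load('side0.npy',allow_pickle=True).item(); im=s['img']
a=cv2.resize(im[110:200,295:355],None,fx=5,fy=5,interpolation=cv2.INTER_CUBIC)
b=cv2.resize(im[185:325,240:345],None,fx=4,fy=4,interpolation=cv2.INTER_CUBIC)
c=np.zeros((560,a.shape[1]+b.shape[1],3),np.uint8); c[:a.shape[0],:a.shape[1]]=a; c[:b.shape[0],a.shape[1]:]=b
cv2.imwrite('pics/crop1.png',c)
hsv=cv2.cvtColor(im,cv2.COLOR_BGR2HSV)
def blobs(name,lo,hi,roi):
    m=cv2.inRange(hsv,np.array(lo),np.array(hi)); k=np.zeros_like(m); x0,y0,x1,y1=roi; k[y0:y1,x0:x1]=m[y0:y1,x0:x1]
    n,_,st,ce=cv2.connectedComponentsWithStats(k)
    print(name,[(st[i].tolist(),ce[i].round(1).tolist()) for i in range(1,n) if st[i][4]>15])
    return k
roi=(240,110,345,325)
blobs('red',(0,170,100),(6,255,255),(240,200,345,345)); blobs('yel',(20,150,100),(32,255,255),(240,185,345,325)); blobs('blue',(100,100,40),(130,255,255),(240,200,345,325))
k=blobs('white',(0,0,140),(180,45,255),(240,190,345,325))
k=blobs('brown',(0,100,20),(14,255,150),(295,110,355,195))
c=max(cv2.findContours(k,cv2.RETR_EXTERNAL,cv2.CHAIN_APPROX_NONE)[0],key=cv2.contourArea)
print(cv2.approxPolyDP(cv2.convexHull(c),4,True).reshape(-1,2).tolist())
E
```

```text
red [([293, 208, 11, 17, 154], [297.7, 215.6]), ([278, 233, 20, 30, 379], [287.6, 247.9]), ([274, 324, 11, 19, 142], [279.3, 332.0])]
yel [([309, 195, 11, 31, 159], [313.8, 210.4]), ([293, 228, 11, 12, 91], [298.7, 233.1])]
blue [([276, 282, 9, 11, 55], [280.1, 288.1])]
white [([295, 201, 14, 6, 45], [301.3, 203.7]), ([321, 206, 12, 7, 29], [327.4, 208.6]), ([305, 210, 4, 4, 16], [306.5, 211.5]), ([249, 214, 84, 106, 2368], [290.3, 276.1]), ([284, 217, 8, 16, 49], [288.3, 225.1]), ([340, 238, 5, 11, 25], [342.4, 243.1]), ([339, 294, 6, 19, 66], [342.4, 304.1])]
brown [([307, 121, 36, 67, 2029], [323.7, 155.3])]
[[337, 122], [342, 186], [308, 187], [309, 121]]
```

View pics/crop1.png

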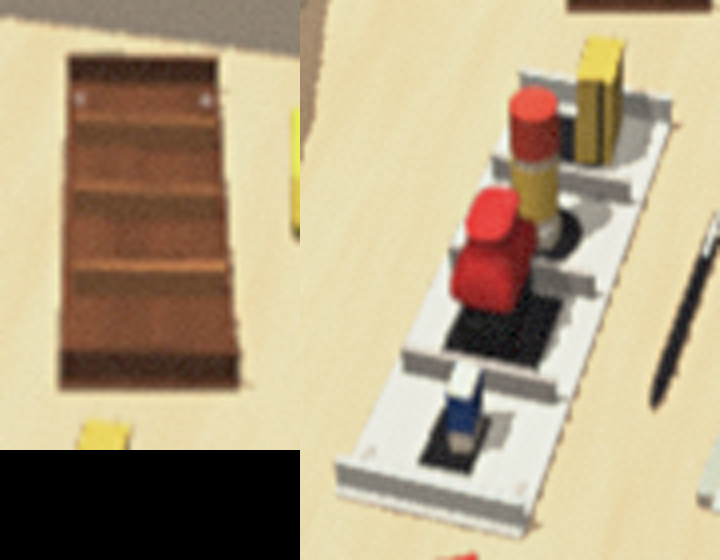

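The crop shows the old rack's end-fin tops at full-image pixels (249,300)-(297.5,312.5) and (295,203)-(333,209.5). The wooden rack's are at (307.4,180)-(342.6,179.6) and (308.6,121)-(338.4,121).

```bash
python3 - <<'E'
from h import *
s=np.load('side0.npy',allow_pickle=True).item()
def rack(c):
    P=plane(s,c,26)[:,:2]; 
    nf,ff=P[:2].mean(0),P[2:].mean(0); d=ff-nf
    print(P.round(0).tolist(),'ctr',P.mean(0).round(1),'len',np.linalg.norm(d).round(1),'wid',np.linalg.norm(P[0]-P[1]).round(),np.linalg.norm(P[2]-P[3]).round(),'yaw',np.degrees(np.arctan2(-d[0],d[1])).round(2), np.arctan2(-d[0],d[1]))
rack([(249.25,300),(297.5,312.5),(295,203),(333,209.5)])
rack([(307.4,180),(342.6,179.6),(308.6,121),(338.4,121)])
print('bases',plane(s,[(298,246)],80).round(),plane(s,[(297.7,208)],100).round())
print('eraser top',plane(s,[(281,279)],53).round(1),'box top',plane(s,[(315,198)],72).round(1),'glue top',plane(s,[(298.3,211.5)],102).round(1),'stamp top',plane(s,[(289,239)],96).round(1))
E
```

```text
[[416.0, -357.0], [505.0, -377.0], [470.0, -85.0], [556.0, -100.0]] ctr [ 486.7 -229.6] len 279.3 wid 91.0 88.0 yaw -10.86 -0.18958346524321965
[[491.0, 2.0], [575.0, 11.0], [471.0, 280.0], [557.0, 287.0]] ctr [523.4 144.9] len 277.9 wid 85.0 86.0 yaw 3.92 0.06833241888105274
bases [[ 496. -269.   80.]] [[ 487. -185.  100.]]
eraser top [[ 470.4 -326.7   53. ]] box top [[ 517.  -118.3   72. ]] glue top [[ 489.6 -197.4  102. ]] stamp top [[ 479.3 -267.5   96. ]]
```

Call:
step_arm([
  [[328,314,0,0,0,1.124],[328,314,0,0,0,1.124],[328,314,0,0,0,1.124],[328,314,0,0,0,1.124],[328,314,0,0,0,1.124],[328,314,0,0,0,1.124],[328,314,0,0,0,1.124],[328,314,0,0,0,1.124],[328,314,0,0,0,1.124],[328,314,0,0,0,1.124],[328,314,0,0,0,1.124],[328,314,0,0,0,1.124]],
], fingers=-1, newtons=40)

```text
time: 1.15
tool_pos: [483.6, -261.3, 253.0]
tcp_rot: [179.9, -0.1, 79.4]
ft_force: [0.1, -1.3, 0.9]
finger_gap: 85.7
grip_force: 0.0
```

```bash
python3 - <<'E'
from h import *
s=vision.snapshot('wrist'); np.save('w1.npy',s,allow_pickle=True); cv2.imwrite('pics/w1.png',s['img'])
t=r.sense(); print(t['time'],t['tool_pos'],t['tcp_rot'],s['eye'],s['attitude'])
E
```

```text
1.2 [ 481.77572937 -263.5283541   252.86490543] [-1.79983579e+02 -5.21942810e-02  7.93516466e+01] [ 498.20880372 -178.32483835  374.58398927] [-18.83237453  -0.06981778 -10.67218855]
```

View pics/w1.png

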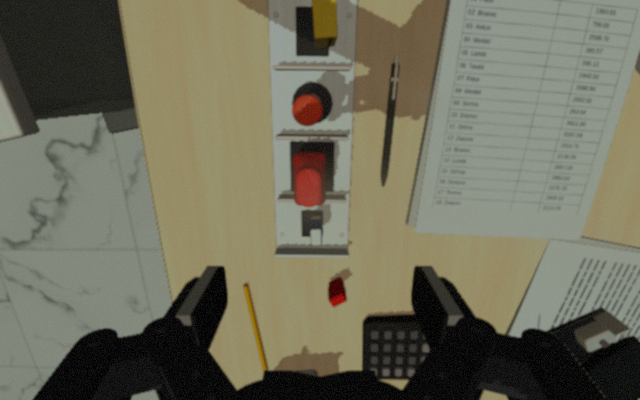

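The wrist view shows the whole old rack: box (325,18), glue (308,108), stamp (310,180), eraser (316,236). Fin tops are at rows 66, 134, 196 and 252, and the red decoy is at (337,292). I'll zoom in and measure.

```bash
python3 - <<'E'
from h import *
s=np.load('w1.npy',allow_pickle=True).item(); im=s['img']
f=lambda q:cv2.resize(q,None,fx=4,fy=4,interpolation=cv2.INTER_CUBIC)
cv2.imwrite('pics/w1c.png',np.hstack([f(im[0:135,265:365]),f(im[130:265,265:365])]))
print('fins',[ (y,plane(s,[a,b],26).round(1)[:,:2].tolist()) for y,a,b in [(70,(274,66),(354,66)),(0,(274,134),(354,134)),(-70,(274,196),(350,196)),(-140,(275,252),(350,252))]])
C=np.array([486.7,-229.6]);d=np.array([.189,.982])
for n,y,z in [('box',105,72),('glue',35,102),('stamp',-35,96),('eraser',-105,53)]:
    p=C+d*y; print(n,p,proj(s,[[*p,z],[*p,10]]).round(1).tolist())
E
```

```text
fins [(70, [[459.0, -147.1], [537.1, -161.8]]), (0, [[443.9, -212.4], [526.8, -228.1]]), (-70, [[428.2, -279.4], [512.0, -295.3]]), (-140, [[413.3, -348.0], [501.1, -364.5]])]
box [ 506.545 -126.49 ] [[316.9, 24.9], [317.2, 36.5]]
glue [ 493.315 -195.23 ] [[316.5, 113.3], [317.0, 107.6]]
stamp [ 480.085 -263.97 ] [[316.4, 193.6], [316.9, 171.0]]
eraser [ 466.855 -332.71 ] [[316.6, 243.2], [316.8, 227.4]]
```

View pics/w1c.png

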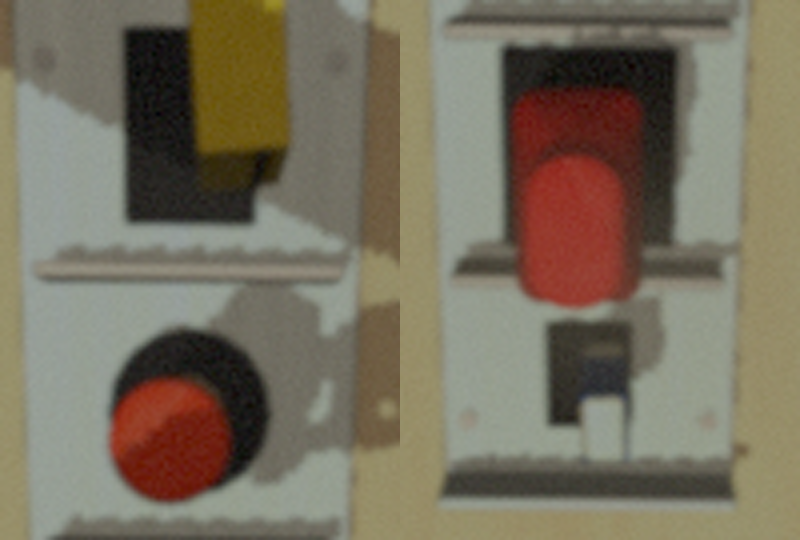

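The zoom gives these plate centres: box (312.3,31), glue (312.5,102.5), stamp (312.5,166), eraser (312.3,223.3). The object tops are stamp (308.8,187.3), glue (307.5,109.5), eraser (316.3,237), and the near edge of the box top at (325,38).

```bash
python3 - <<'E'
from h import *
s=np.load('w1.npy',allow_pickle=True).item()
P=plane(s,[(312.3,31),(312.5,102.5),(312.5,166),(312.3,223.3)],10)[:,:2]
print(P.round(1).tolist(), np.linalg.norm(np.diff(P,axis=0),axis=1).round(1)); d=P[0]-P[3]; a=np.arctan2(-d[0],d[1]); print('yaw',a,np.degrees(a)); C=P.mean(0); print('C',C)
ex=np.array([np.cos(a),np.sin(a)]);ey=np.array([-np.sin(a),np.cos(a)])
for n,uv,z,y in [('box near edge',(325,38),72,105),('glue',(307.5,109.5),102,35),('stamp',(308.8,187.3),96,-35),('stamp rim x',(265+178/4,175),60,-35),('eraser',(316.3,237),53,-105)]:
    q=plane(s,[uv],z)[0,:2]; print(n,q.round(1),'rel place',((q-C)@ex).round(1),((q-C)@ey-y).round(1))
E
```

```text
[[502.7, -120.5], [489.5, -189.1], [476.3, -257.3], [462.5, -326.4]] [69.8 69.5 70.4]
yaw -0.19254836765389322 -11.032208818701378
C [ 482.74607785 -223.32004251]
box near edge [ 511.4 -137.6] rel place 11.7 -15.4
glue [ 486.7 -191. ] rel place -2.3 -2.5
stamp [ 474.5 -257. ] rel place -1.6 0.4
stamp rim x [ 474.6 -254.8] rel place -2.0 2.5
eraser [ 467.9 -325.4] rel place 5.0 1.9
```

Call:
step_arm([
  [[-5,9.5,-30,0,0,-0.006],[-5,9.5,-60,0,0,-0.006],[-5,9.5,-90,0,0,-0.006],[-5,9.5,-115,0,0,-0.006],[-5,9.5,-135,0,0,-0.006],[-5,9.5,-150,0,0,-0.006],[-5,9.5,-162,0,0,-0.006],[-5,9.5,-170,0,0,-0.006],[-5,9.5,-176,0,0,-0.006],[-5,9.5,-178,0,0,-0.006],[-5,9.5,-178,0,0,-0.006],[-5,9.5,-178,0,0,-0.006]],
])

```text
time: 2.2
tool_pos: [475.3, -257.4, 76.1]
tcp_rot: [179.9, 0.0, 78.7]
ft_force: [-0.3, 0.4, 0.4]
finger_gap: 85.0
grip_force: 0.0
```

```bash
python3 - <<'E'
from h import *
t=r.sense(); print(t['time'],t['tool_pos'],t['tcp_rot'],t['ft_force'])
s=vision.snapshot('wrist'); cv2.imwrite('pics/w2.png',s['img'])
E
```

```text
2.2 [ 475.31406568 -257.37951918   76.13490686] [1.79934543e+02 2.94291926e-02 7.87125782e+01] [-0.25717847  0.38651091  0.38234988]
```

View pics/w2.png

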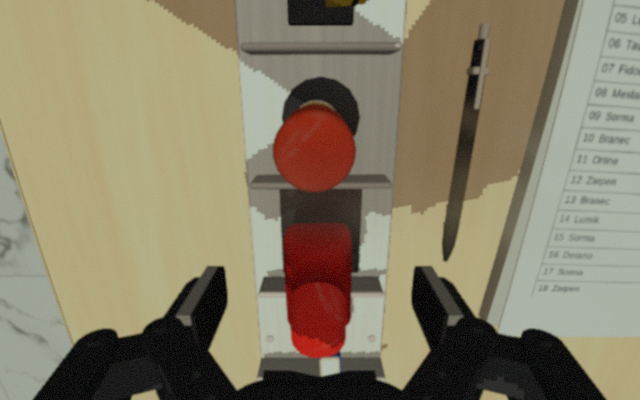

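The stamp's head (318,320) sits centred between the pads, at columns about 215 and 425. Closing.

Call:
step_arm([
  [[0,0,0,0,0,0],[0,0,0,0,0,0],[0,0,0,0,0,0],[0,0,0,0,0,0],[0,0,0,0,0,0],[0,0,0,0,0,0],[0,0,0,0,0,0],[0,0,0,0,0,0],[0,0,0,0,0,0],[0,0,0,0,0,0]],
], fingers=1, newtons=40)

```text
time: 3.08
tool_pos: [475.2, -257.2, 75.8]
tcp_rot: [180.0, 0.0, 78.7]
ft_force: [-0.4, 0.2, 5.3]
finger_gap: 30.0
grip_force: 40.5
```

Call:
step_arm([
  [[0,0,12,0,0,0],[0,0,40,0,0,0],[0,0,75,0,0,0],[0,0,112,0,0,0],[0,0,145,0,0,0],[4,25,165,0,0,0.02],[8,60,178,0,0,0.05],[12,95,178,0,0,0.08],[17,132,178,0,0,0.11],[22,169,178,0,0,0.14],[27,206,178,0,0,0.17],[31,243,178,0,0,0.2]],
])

```text
time: 4.08
tool_pos: [505.3, -12.2, 253.6]
tcp_rot: [-180.0, -0.0, 90.2]
ft_force: [0.9, -0.1, -1.5]
finger_gap: 30.1
grip_force: 39.7
```

Call:
step_arm([
  [[4,35,0,0,0,0.03],[8,65,0,0,0,0.05],[12,90,0,0,0,0.065],[14,105,0,0,0,0.065],[14,109,0,0,0,0.065],[14,109,0,0,0,0.065],[14,109,0,0,0,0.065],[14,109,0,0,0,0.065]],
])

```text
time: 4.75
tool_pos: [519.7, 94.0, 253.3]
tcp_rot: [-180.0, 0.0, 93.8]
ft_force: [-0.4, 0.8, -1.1]
finger_gap: 30.5
grip_force: 39.8
```

```bash
python3 - <<'E'
from h import *
t=r.sense(); print(t['time'],t['tool_pos'],t['tcp_rot'],t['ft_force'],t['finger_gap'])
s=vision.snapshot('wrist'); np.save('w3.npy',s,allow_pickle=True); cv2.imwrite('pics/w3.png',s['img'])
E
```

```text
4.75 [519.66300398  93.99502948 253.26262785] [-1.79976580e+02  2.47515512e-02  9.38402031e+01] [-0.43687383  0.77972912 -1.10814354] 30.529501555447652
```

View pics/w3.png

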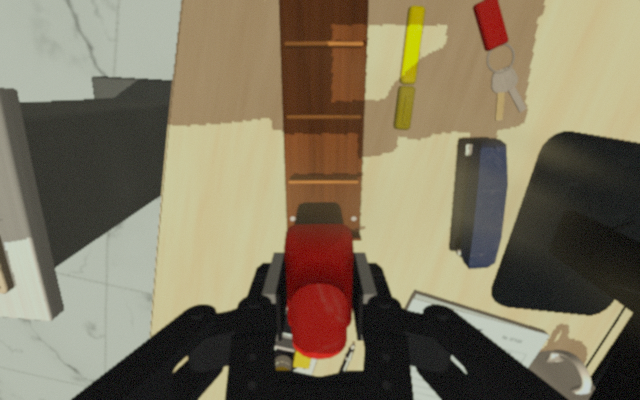

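The wrist view shows the stamp held upright. Three of the wooden rack's fin tops are visible as bright lines at rows 44, 117 and 182, between columns 286 and 364. I'll measure them with sub-pixel profiles.

```bash
python3 - <<'E'
from h import *
s=np.load('w3.npy',allow_pickle=True).item(); im=s['img'].astype(float); g=im[:,:,2]
L=[]
for y,r0 in [(70,44),(0,117),(-70,182)]:
    w=g[r0-6:r0+7,300:350]; bg=np.percentile(w,50,axis=0); 
    ends=[]
    for c0,c1 in [(292,315),(335,358)]:
        p=g[r0-6:r0+7,c0:c1].mean(1); p=np.clip(p-np.median(p),0,None); ends.append(((p*np.arange(r0-6,r0+7)).sum()/p.sum()))
    rr=int(round(np.mean(ends))); 
    row=g[rr-1:rr+2].mean(0); inn=g[rr-1:rr+2,295:355].mean(); 
    # board edges near this fin (wood saturation)
    hsv=cv2.cvtColor(s['img'],cv2.COLOR_BGR2HSV); m=(hsv[rr+8:rr+14,:,1].astype(float).mean(0))
    v=hsv[rr+8:rr+14,:,2].astype(float).mean(0); dv=np.gradient(v); 
    l=270+np.argmin(dv[270:300]); rt=345+np.argmax(dv[345:380])
    print(y,np.round(ends,2),'board edges',l,rt)
    P=plane(s,[(303.5,ends[0]),(346.5,ends[1])],26)[:,:2]; E=plane(s,[(l,rr+11),(rt,rr+11)],6)[:,:2]
    print(' fin',P.round(1).tolist(),'slope deg',np.degrees(np.arctan2(*(P[1]-P[0])[::-1])).round(2),'edge',E.round(1).tolist(),np.linalg.norm(E[1]-E[0]).round(1),'mid',E.mean(0).round(1))
E
```

```text
70 [42.86 43.16] board edges 280 366
 fin [[495.4, 220.9], [537.2, 223.5]] slope deg 3.46 edge [[470.5, 211.1], [559.7, 217.1]] 89.5 mid [515.1 214.1]
0 [116.43 116.43] board edges 283 363
 fin [[499.0, 150.9], [543.6, 153.9]] slope deg 3.82 edge [[476.1, 136.4], [564.6, 142.3]] 88.7 mid [520.3 139.4]
-70 [181.78 181.74] board edges 285 361
 fin [[502.6, 80.6], [550.1, 83.8]] slope deg 3.87 edge [[480.9, 59.8], [570.6, 65.8]] 89.9 mid [525.7  62.8]
```

Call:
step_arm([
  [[-1,30,0,0,0,0],[-2,60,0,0,0,0],[-3,82,0,0,0,0],[-3,92,-20,0,0,0],[-3,92,-50,0,0,0],[-3,92,-80,0,0,0],[-3,92,-110,0,0,0],[-3,92,-135,0,0,0],[-3,92,-152,0,0,0],[-3,92,-163,0,0,0],[-3,92,-168,0,0,0],[-3,92,-168,0,0,0]],
])

```text
time: 5.8
tool_pos: [516.5, 186.3, 84.5]
tcp_rot: [-179.9, 0.0, 93.8]
ft_force: [0.3, -0.1, -0.2]
finger_gap: 30.1
grip_force: 39.7
```

Call:
step_arm([
  [[0,0,-4,0,0,0],[0,0,-8,0,0,0],[0,0,-11,0,0,0],[0,0,-13,0,0,0],[0,0,-13,0,0,0],[0,0,-13,0,0,0]],
])

```text
time: 6.3
tool_pos: [516.9, 187.1, 72.4]
tcp_rot: [180.0, -0.0, 93.9]
ft_force: [0.2, -0.1, -0.8]
finger_gap: 30.4
grip_force: 39.8
```

Call:
step_arm([
  [[0,0,-0.7,0,0,0],[0,0,-1.2,0,0,0],[0,0,-1.2,0,0,0]],
])

```text
time: 6.55
tool_pos: [517.2, 187.1, 71.8]
tcp_rot: [180.0, -0.0, 93.9]
ft_force: [-1.3, -0.9, 4.6]
finger_gap: 30.4
grip_force: 40.4
```

Call:
step_arm([
  [[0,0,0,0,0,0],[0,0,0,0,0,0],[0,0,0,0,0,0],[0,0,0,0,0,0],[0,0,0,0,0,0],[0,0,0,0,0,0],[0,0,0,0,0,0],[0,0,0,0,0,0]],
], fingers=-1)

```text
time: 7.22
tool_pos: [516.8, 187.0, 71.0]
tcp_rot: [-180.0, 0.0, 93.9]
ft_force: [0.0, -0.7, -0.5]
finger_gap: 85.4
grip_force: 0.0
```

Call:
step_arm([
  [[0,0,15,0,0,0],[0,0,40,0,0,0],[0,0,75,0,0,0],[0,0,110,0,0,0],[0,0,145,0,0,0],[0,-20,165,0,0,0],[0,-45,178,0,0,0],[0,-65,182,0,0,0],[0,-70,182,0,0,0],[0,-70,182,0,0,0],[0,-70,182,0,0,0]],
])

```text
time: 8.13
tool_pos: [516.6, 117.2, 252.5]
tcp_rot: [-180.0, -0.0, 93.8]
ft_force: [-0.3, 1.1, 0.0]
finger_gap: 85.5
grip_force: 0.0
```

```bash
python3 - <<'E'
from h import *
t=r.sense(); print(t['time'],t['tool_pos'],t['tcp_rot'])
s=vision.snapshot('wrist'); np.save('w4.npy',s,allow_pickle=True); b=vision.snapshot('side'); np.save('side1.npy',b,allow_pickle=True)
f=lambda q,k:cv2.resize(q,None,fx=k,fy=k,interpolation=cv2.INTER_CUBIC)
A=f(s['img'][0:260,240:400],2); B=f(b['img'][80:210,270:370],4)
cv2.imwrite('pics/w4.png',np.hstack([A,B[:520]]))
C=np.array([519.4,152.2]);a=np.radians(3.9);p=C+35*np.array([-np.sin(a),np.cos(a)])
print(p,proj(s,[[*p,92]]),proj(b,[[*p,92]]))
E
```

```text
8.1333 [516.5610108 117.2120083 252.4607643] [-1.79950828e+02 -2.49352830e-02  9.38467422e+01]
[517.01946483 187.11894976] [[326.07132661 108.62361738]] [[323.2193389  117.62403486]]
```

View pics/w4.png

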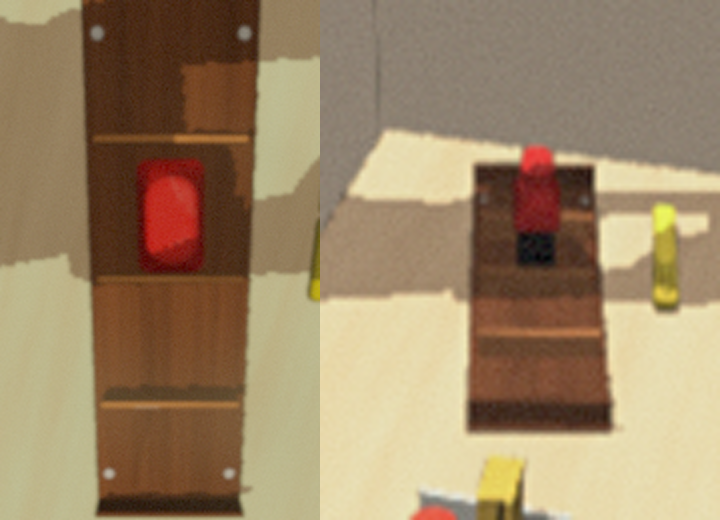

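The stamp stands at the centre of its place, at (325.5,108) against a predicted (326,108.6). The eraser is next.

Call:
step_arm([
  [[-4,-35,0,0,0,-0.02],[-8,-72,0,0,0,-0.04],[-12,-110,0,0,0,-0.065],[-16,-148,0,0,0,-0.09],[-20,-186,0,0,0,-0.11],[-25,-224,0,0,0,-0.13],[-29,-262,0,0,0,-0.155],[-33,-300,0,0,0,-0.18],[-38,-338,0,0,0,-0.2],[-42,-376,0,0,0,-0.22],[-46,-408,0,0,0,-0.245],[-49,-432,0,0,0,-0.26]],
])

```text
time: 9.23
tool_pos: [467.4, -316.8, 252.1]
tcp_rot: [-179.9, -0.0, 78.9]
ft_force: [0.4, 0.7, 0.1]
finger_gap: 85.2
grip_force: 0.0
```

Call:
step_arm([
  [[0,-10,-20,0,0,0],[0,-10,-50,0,0,0],[0,-10,-85,0,0,0],[0,-10,-115,0,0,0],[0,-10,-140,0,0,0],[0,-10,-160,0,0,0],[0,-10,-178,0,0,0],[0,-10,-190,0,0,0],[0,-10,-199,0,0,0],[0,-10,-205,0,0,0],[0,-10,-205,0,0,0],[0,-10,-205,0,0,0]],
])

```text
time: 10.23
tool_pos: [468.3, -325.1, 48.6]
tcp_rot: [180.0, 0.0, 79.0]
ft_force: [-0.1, 0.5, -0.3]
finger_gap: 85.6
grip_force: 0.0
```

```bash
python3 - <<'E'
from h import *
t=r.sense(); print(t['time'],t['tool_pos'],t['tcp_rot'],t['ft_force'])
s=vision.snapshot('wrist'); np.save('w5.npy',s,allow_pickle=True); cv2.imwrite('pics/w5.png',s['img'])
E
```

```text
10.2333 [ 468.26688287 -325.09337569   48.60371911] [1.79968998e+02 1.44037480e-02 7.90130400e+01] [-0.12020154  0.5374929  -0.25386928]
```

View pics/w5.png

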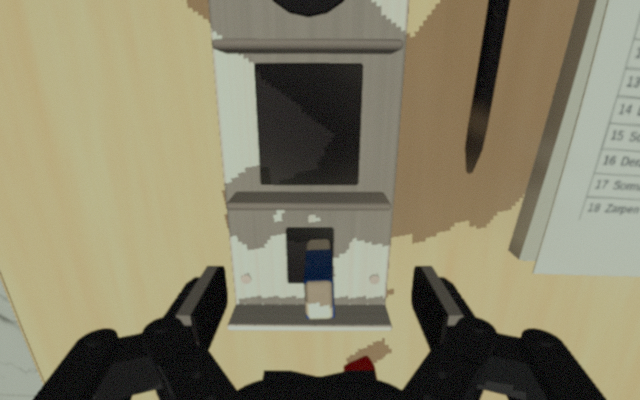

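The eraser's white top at (320,300) is centred between the pads, and the decoy at (360,366) is clear of them. I'll check the offset along the row.

```bash
python3 - <<'E'
from h import *
s=np.load('w5.npy',allow_pickle=True).item()
hsv=cv2.cvtColor(s['img'],cv2.COLOR_BGR2HSV); m=cv2.inRange(hsv[235:322,300:338],np.array((100,100,30)),np.array((130,255,255)))
print(cv2.boundingRect(m)); print(s['img'][240:322:3,319].tolist())
print(proj(s,[[468,-325.4,53],[468,-325.4,10]]))
E
```

```text
(4, 15, 31, 66)
[[68, 81, 89], [75, 91, 95], [73, 88, 97], [65, 69, 70], [52, 33, 22], [58, 36, 21], [49, 27, 4], [55, 33, 13], [52, 25, 13], [53, 31, 17], [55, 32, 21], [53, 29, 11], [54, 28, 14], [65, 37, 29], [103, 123, 132], [121, 145, 155], [119, 143, 154], [121, 145, 156], [119, 142, 154], [119, 141, 153], [118, 142, 153], [154, 170, 171], [167, 185, 178], [177, 193, 184], [178, 193, 182], [180, 194, 186], [136, 157, 155], [73, 82, 82]]
[[320.61332676 301.00235001]
 [320.19654736 253.05956842]]
```

Call:
step_arm([
  [[0,0,0,0,0,0],[0,0,0,0,0,0],[0,0,0,0,0,0],[0,0,0,0,0,0],[0,0,0,0,0,0],[0,0,0,0,0,0],[0,0,0,0,0,0],[0,0,0,0,0,0],[0,0,0,0,0,0],[0,0,0,0,0,0],[0,0,0,0,0,0],[0,0,0,0,0,0]],
], fingers=1, newtons=25)

```text
time: 11.28
tool_pos: [467.9, -325.1, 48.3]
tcp_rot: [180.0, 0.0, 79.0]
ft_force: [-1.5, 0.8, 2.8]
finger_gap: 11.3
grip_force: 28.3
```

```bash
python3 - <<'E'
from h import *
s=np.load('w5.npy',allow_pickle=True).item()
a=np.radians(-11.03);ey=np.array([-np.sin(a),np.cos(a)]);p=np.array([468,-325.4])
for o in (-10,10):
    q=p+ey*o; print(o,proj(s,[[*q,53],[*q,10]])[:,1])
C=np.array([482.7,-223.3])
q=plane(s,[(319,318.5),(319,281.5)],53)[:,:2]; print((q-C)@ey+105, plane(s,[(319,240)],10)[:,:2]@ey-C@ey+105)
E
```

```text
-10 [320.28630256 269.03705735]
10 [280.70018953 236.45971757]
[-7.07779212 11.58966754] [9.87304849]
```

Call:
step_arm([
  [[0,0,12,0,0,0],[0,0,40,0,0,0],[0,0,75,0,0,0],[0,0,110,0,0,0],[0,0,145,0,0,0],[2,25,165,0,0,0.02],[5,60,178,0,0,0.04],[8,97,182,0,0,0.06],[11,134,182,0,0,0.08],[14,171,182,0,0,0.1],[17,208,182,0,0,0.12],[20,245,182,0,0,0.14]],
])

```text
time: 12.28
tool_pos: [487.5, -78.2, 230.9]
tcp_rot: [180.0, 0.0, 87.1]
ft_force: [1.2, 0.7, -0.7]
finger_gap: 11.5
grip_force: 27.9
```

Call:
step_arm([
  [[3,37,0,0,0,0.02],[6,74,0,0,0,0.04],[9,111,0,0,0,0.06],[12,148,0,0,0,0.08],[15,185,0,0,0,0.1],[18,222,0,0,0,0.12],[21,259,0,0,0,0.12],[23,290,0,0,0,0.12],[24,315,0,0,0,0.12],[24.5,330,0,0,0,0.12],[24.5,337,0,0,0,0.12],[24.5,337,0,0,0,0.12]],
])

```text
time: 13.28
tool_pos: [512.1, 257.8, 230.2]
tcp_rot: [-180.0, 0.0, 94.0]
ft_force: [0.2, 0.1, 0.5]
finger_gap: 11.4
grip_force: 27.9
```

Call:
step_arm([
  [[0,0,-20,0,0,0],[0,0,-50,0,0,0],[0,0,-85,0,0,0],[0,0,-115,0,0,0],[0,0,-140,0,0,0],[0,0,-158,0,0,0],[0,0,-169,0,0,0],[0,0,-176,0,0,0],[0,0,-178,0,0,0],[0,0,-178,0,0,0],[0,0,-178,0,0,0]],
])

```text
time: 14.2
tool_pos: [513.4, 257.1, 53.6]
tcp_rot: [179.9, -0.0, 93.9]
ft_force: [-0.2, 0.8, 0.5]
finger_gap: 11.4
grip_force: 27.9
```

Call:
step_arm([
  [[0,0,-3,0,0,0],[0,0,-5.5,0,0,0],[0,0,-7,0,0,0],[0,0,-8,0,0,0],[0,0,-8,0,0,0],[0,0,-8,0,0,0]],
])

```text
time: 14.7
tool_pos: [512.4, 257.2, 44.3]
tcp_rot: [180.0, -0.0, 93.9]
ft_force: [-0.1, 0.7, 2.0]
finger_gap: 11.4
grip_force: 28.1
```

Call:
step_arm([
  [[0,0,0,0,0,0],[0,0,0,0,0,0],[0,0,0,0,0,0],[0,0,0,0,0,0],[0,0,0,0,0,0],[0,0,0,0,0,0],[0,0,0,0,0,0],[0,0,0,0,0,0]],
], fingers=-1)

```text
time: 15.37
tool_pos: [512.3, 257.0, 44.1]
tcp_rot: [-180.0, 0.0, 93.9]
ft_force: [-1.0, -1.0, -0.0]
finger_gap: 85.5
grip_force: 0.0
```

Call:
step_arm([
  [[0,0,12,0,0,0],[0,0,40,0,0,0],[0,0,75,0,0,0],[0,0,112,0,0,0],[0,0,149,0,0,0],[0,-20,180,0,0,0],[0,-50,200,0,0,0],[0,-85,209,0,0,0],[0,-110,209,0,0,0],[0,-110,209,0,0,0],[0,-110,209,0,0,0]],
])

```text
time: 16.28
tool_pos: [512.6, 145.9, 254.5]
tcp_rot: [179.9, -0.0, 93.8]
ft_force: [-0.2, 0.3, 0.5]
finger_gap: 85.5
grip_force: 0.0
```

```bash
python3 - <<'E'
from h import *
t=r.sense(); print(t['time'],t['tool_pos'],t['tcp_rot'])
s=vision.snapshot('wrist'); np.save('w6.npy',s,allow_pickle=True)
f=lambda q,k:cv2.resize(q,None,fx=k,fy=k,interpolation=cv2.INTER_CUBIC)
cv2.imwrite('pics/w6.png',f(s['img'][0:260,240:400],2.3))
C=np.array([519.4,152.2]);a=np.radians(3.9);e=np.array([-np.sin(a),np.cos(a)])
for y,z in [(105,49),(35,92)]: p=C+y*e; print(p,(proj(s,[[*p,z],[*p,6]])-[240,0])*2.3)
E
```

```text
16.2833 [512.59421219 145.86962056 254.49450826] [ 1.79903041e+02 -1.56539668e-02  9.37513319e+01]
[512.25839448 256.95684928] [[199.50986752 138.49179292]
 [197.23930853 146.55448575]]
[517.01946483 187.11894976] [[201.56271217 328.61862437]
 [196.82588396 301.22250116]]
```

View pics/w6.png

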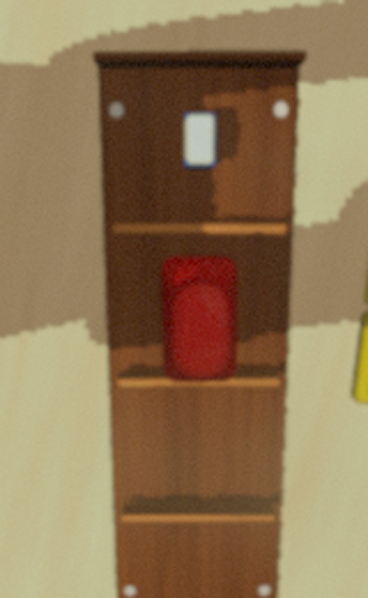

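The eraser stands upright in the centre at crop (200,139), against a predicted (199.5,138.5). The glue stick is next.

Call:
step_arm([
  [[-3,-35,0,0,0,-0.03],[-6,-72,0,0,0,-0.06],[-8,-110,0,0,0,-0.09],[-11,-147,0,0,0,-0.12],[-14,-184,0,0,0,-0.15],[-17,-221,0,0,0,-0.18],[-20,-258,0,0,0,-0.21],[-22,-290,0,0,0,-0.24],[-24,-315,0,0,0,-0.26],[-25.6,-330,0,0,0,-0.26],[-25.6,-338,0,0,0,-0.26],[-25.6,-338,0,0,0,-0.26]],
])

```text
time: 17.33
tool_pos: [486.9, -191.4, 252.9]
tcp_rot: [-180.0, -0.0, 79.0]
ft_force: [0.9, -0.2, -0.7]
finger_gap: 85.4
grip_force: 0.0
```

Call:
step_arm([
  [[0,0,-20,0,0,0],[0,0,-50,0,0,0],[0,0,-85,0,0,0],[0,0,-110,0,0,0],[0,0,-120,0,0,0],[0,0,-120,0,0,0],[0,0,-120,0,0,0],[0,0,-120,0,0,0]],
])

```text
time: 18.0
tool_pos: [488.2, -191.0, 135.4]
tcp_rot: [179.8, 0.0, 79.0]
ft_force: [0.4, -0.7, 0.6]
finger_gap: 85.6
grip_force: 0.0
```

```bash
python3 - <<'E'
from h import *
t=r.sense(); print(t['time'],t['tool_pos'],t['tcp_rot'],t['ft_force'])
s=vision.snapshot('wrist'); np.save('w7.npy',s,allow_pickle=True); cv2.imwrite('pics/w7.png',s['img'])
print(proj(s,[[486.7,-191,102],[486.7,-191,10]]))
hsv=cv2.cvtColor(s['img'],cv2.COLOR_BGR2HSV); m=cv2.inRange(hsv,np.array((0,170,60)),np.array((7,255,255)))
n,_,st,ce=cv2.connectedComponentsWithStats(m); print([(st[i].tolist(),ce[i].round(1).tolist()) for i in range(1,n) if st[i][4]>60])
E
```

```text
18.0 [ 488.22745379 -191.01645959  135.36675843] [1.79826561e+02 4.16284196e-02 7.90478428e+01] [ 0.38512431 -0.67592993  0.64534765]
[[317.59943973 257.52458348]
 [317.69114794 201.34558939]]
[([293, 231, 48, 48, 1665], [316.1, 256.3])]
```

View pics/w7.png

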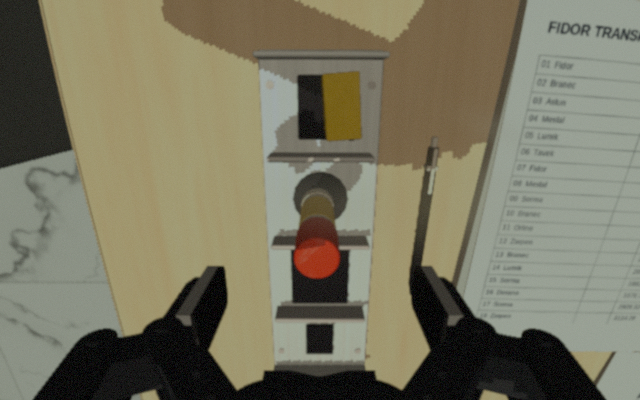

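The glue top at (317,256) lies where it was predicted. The box top is visible at (342,105) for the later pick. Descending and gripping.

Call:
step_arm([
  [[-0.5,0.5,-20,0,0,0],[-0.5,0.5,-40,0,0,0],[-0.5,0.5,-55,0,0,0],[-0.5,0.5,-66,0,0,0],[-0.5,0.5,-74,0,0,0],[-0.5,0.5,-79,0,0,0],[-0.5,0.5,-79,0,0,0],[-0.5,0.5,-79,0,0,0]],
])

```text
time: 18.72
tool_pos: [486.7, -190.7, 54.8]
tcp_rot: [180.0, 0.0, 79.0]
ft_force: [0.5, -1.1, 0.5]
finger_gap: 85.5
grip_force: 0.0
```

Call:
step_arm([
  [[0,0,0,0,0,0],[0,0,0,0,0,0],[0,0,0,0,0,0],[0,0,0,0,0,0],[0,0,0,0,0,0],[0,0,0,0,0,0],[0,0,0,0,0,0],[0,0,0,0,0,0],[0,0,0,0,0,0],[0,0,0,0,0,0],[0,0,0,0,0,0]],
], fingers=1, newtons=35)

```text
time: 19.63
tool_pos: [486.5, -190.6, 54.4]
tcp_rot: [180.0, 0.0, 79.0]
ft_force: [-0.9, 0.5, 5.4]
finger_gap: 24.0
grip_force: 34.2
```

```bash
python3 - <<'E'
from h import *
s=np.load('w7.npy',allow_pickle=True).item()
hsv=cv2.cvtColor(s['img'],cv2.COLOR_BGR2HSV); m=cv2.inRange(hsv,np.array((18,150,60)),np.array((32,255,255))); m[160:]=0; m[:,:300]=0; m[:,380:]=0
c=max(cv2.findContours(m,cv2.RETR_EXTERNAL,cv2.CHAIN_APPROX_NONE)[0],key=cv2.contourArea); q=cv2.boxPoints(cv2.minAreaRect(c)); print(q.round(1).tolist())
P=plane(s,q,72)[:,:2]; print(P.round(1).tolist(),P.mean(0), np.linalg.norm(P-np.roll(P,1,0),axis=1)); C=np.array([482.7,-223.3]);a=np.radians(-11.03)
ex=np.array([np.cos(a),np.sin(a)]);ey=np.array([-np.sin(a),np.cos(a)]); print(((P.mean(0)-C)@ex).round(1),((P.mean(0)-C)@ey-105).round(1))
for i in range(4):
    v=P[i]-P[i-1]; print(np.degrees(np.arctan2(v[1],v[0])).round(1))
E
```

```text
[[321.20001220703125, 73.4000015258789], [357.8999938964844, 71.69999694824219], [361.0, 138.5], [324.20001220703125, 140.1999969482422]]
[[506.4, -100.1], [525.7, -103.0], [521.9, -138.1], [501.4, -135.1]] [ 513.84310882 -119.06192005] [35.34467999 19.46452334 35.35064803 20.66995058]
10.6 3.3
81.9
-8.4
-96.2
171.6
```

Call:
step_arm([
  [[0,0,10,0,0,0],[0,0,35,0,0,0],[0,0,65,0,0,0],[0,0,100,0,0,0],[0,0,130,0,0,0],[4,30,145,0,0,0.03],[8,65,150,0,0,0.06],[12,102,150,0,0,0.09],[16,139,150,0,0,0.12],[20,176,150,0,0,0.15],[24,213,150,0,0,0.18],[28,245,150,0,0,0.21]],
])

```text
time: 20.63
tool_pos: [513.8, 56.8, 204.5]
tcp_rot: [-180.0, -0.0, 91.1]
ft_force: [-0.2, -0.8, -0.3]
finger_gap: 24.4
grip_force: 34.4
```

Call:
step_arm([
  [[4,30,0,0,0,0.03],[6,50,0,0,0,0.05],[7.6,61,0,0,0,0.05],[7.6,63,-15,0,0,0.05],[7.6,63,-45,0,0,0.05],[7.6,63,-80,0,0,0.05],[7.6,63,-110,0,0,0.05],[7.6,63,-130,0,0,0.05],[7.6,63,-142,0,0,0.05],[7.6,63,-146,0,0,0.05],[7.6,63,-146,0,0,0.05],[7.6,63,-146,0,0,0.05]],
])

```text
time: 21.63
tool_pos: [522.9, 117.4, 59.5]
tcp_rot: [179.9, -0.0, 93.9]
ft_force: [0.4, 0.9, -0.4]
finger_gap: 24.3
grip_force: 34.4
```

Call:
step_arm([
  [[0,0,-3,0,0,0],[0,0,-5.5,0,0,0],[0,0,-7,0,0,0],[0,0,-8,0,0,0],[0,0,-8,0,0,0],[0,0,-8,0,0,0]],
])

```text
time: 22.13
tool_pos: [522.1, 117.6, 50.4]
tcp_rot: [180.0, -0.0, 93.9]
ft_force: [-0.5, 0.3, 2.3]
finger_gap: 23.9
grip_force: 34.4
```

Call:
step_arm([
  [[0,0,0,0,0,0],[0,0,0,0,0,0],[0,0,0,0,0,0],[0,0,0,0,0,0],[0,0,0,0,0,0],[0,0,0,0,0,0],[0,0,0,0,0,0],[0,0,0,0,0,0]],
], fingers=-1)

```text
time: 22.8
tool_pos: [521.8, 117.5, 50.1]
tcp_rot: [-180.0, 0.0, 93.9]
ft_force: [0.5, -0.1, -0.1]
finger_gap: 85.1
grip_force: 0.0
```

Call:
step_arm([
  [[0,0,12,0,0,0],[0,0,40,0,0,0],[0,0,75,0,0,0],[0,0,112,0,0,0],[0,0,149,0,0,0],[0,-20,180,0,0,0],[0,-35,198,0,0,0],[0,-40,203,0,0,0],[0,-40,203,0,0,0],[0,-40,203,0,0,0]],
])

```text
time: 23.63
tool_pos: [521.5, 77.6, 252.4]
tcp_rot: [-180.0, -0.0, 93.8]
ft_force: [-0.0, 0.1, -0.6]
finger_gap: 85.5
grip_force: 0.0
```

```bash
python3 - <<'E'
from h import *
t=r.sense(); print(t['time'],t['tool_pos'],t['tcp_rot'])
s=vision.snapshot('wrist'); np.save('w8.npy',s,allow_pickle=True)
hsv=cv2.cvtColor(s['img'],cv2.COLOR_BGR2HSV); m=cv2.inRange(hsv,np.array((0,180,100)),np.array((6,255,255)))
n,_,st,ce=cv2.connectedComponentsWithStats(m); print([(st[i].tolist(),ce[i].round(1).tolist()) for i in range(1,n) if st[i][4]>60])
f=lambda q,k:cv2.resize(q,None,fx=k,fy=k,interpolation=cv2.INTER_CUBIC)
cv2.imwrite('pics/w8.png',f(s['img'][0:260,240:400],2.3))
C=np.array([519.4,152.2]);a=np.radians(3.9);e=np.array([-np.sin(a),np.cos(a)])
p=C-35*e; print(p,proj(s,[[*p,98],[*p,6]]))
E
```

```text
23.6333 [521.47752238  77.61454578 252.43763209] [-1.79961363e+02 -2.27292710e-02  9.38451296e+01]
[([481, 0, 29, 32, 646], [495.4, 13.7]), ([307, 31, 33, 61, 1738], [323.5, 60.4]), ([310, 132, 28, 29, 597], [323.1, 145.5])]
[521.78053517 117.28105024] [[323.36326436 145.95333469]
 [322.3694102  132.4284529 ]]
```

View pics/w8.png

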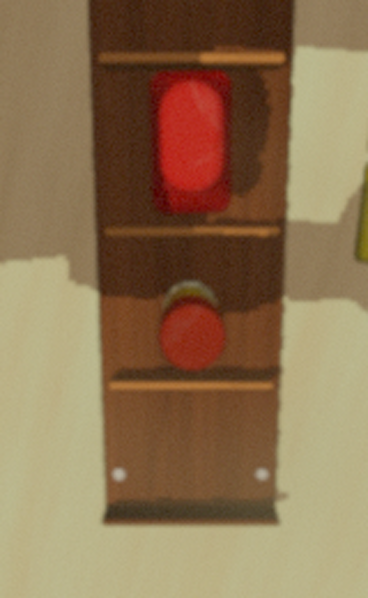

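The glue stick stands upright with its cap centre at (323,145.5), against a predicted (323.4,146). The box is next.

Call:
step_arm([
  [[-1,-35,0,0,0,-0.04],[-3,-72,0,0,0,-0.08],[-4,-109,0,0,0,-0.12],[-6,-145,0,0,0,-0.16],[-7,-172,0,0,0,-0.2],[-8,-190,0,0,0,-0.208],[-8,-196.6,0,0,0,-0.208],[-8,-196.6,-30,0,0,-0.208],[-8,-196.6,-65,0,0,-0.208],[-8,-196.6,-95,0,0,-0.208],[-8,-196.6,-115,0,0,-0.208],[-8,-196.6,-125,0,0,-0.208]],
])

```text
time: 24.68
tool_pos: [510.8, -116.8, 122.6]
tcp_rot: [-179.5, -0.1, 82.1]
ft_force: [0.1, 0.5, 0.0]
finger_gap: 85.2
grip_force: 0.0
```

Call:
step_arm([
  [[0,0,-18,0,0,0],[0,0,-38,0,0,0],[0,0,-56,0,0,0],[0,0,-68,0,0,0],[0,0,-76,0,0,0],[0,0,-80,0,0,0],[0,0,-80,0,0,0],[0,0,-80,0,0,0]],
])

```text
time: 25.35
tool_pos: [514.4, -119.1, 48.8]
tcp_rot: [180.0, 0.0, 82.0]
ft_force: [-0.0, -0.2, 1.0]
finger_gap: 85.1
grip_force: 0.0
```

```bash
python3 - <<'E'
from h import *
t=r.sense(); print(t['time'],t['tool_pos'],t['tcp_rot'],t['ft_force'])
s=vision.snapshot('wrist'); np.save('w9.npy',s,allow_pickle=True); cv2.imwrite('pics/w9.png',s['img'])
a=np.radians(-8)
for o in(-18,0,18): print(proj(s,[[513.8-np.sin(a)*o,-119.1+np.cos(a)*o,72]]))
E
```

```text
25.35 [ 514.38714201 -119.07443063   48.78243408] [1.79952299e+02 4.90238035e-03 8.19872777e+01] [-0.02838271 -0.19915925  1.02137001]
[[319.7636578  368.44613823]]
[[319.75793064 331.37754894]]
[[319.75062956 290.0496602 ]]
```

View pics/w9.png

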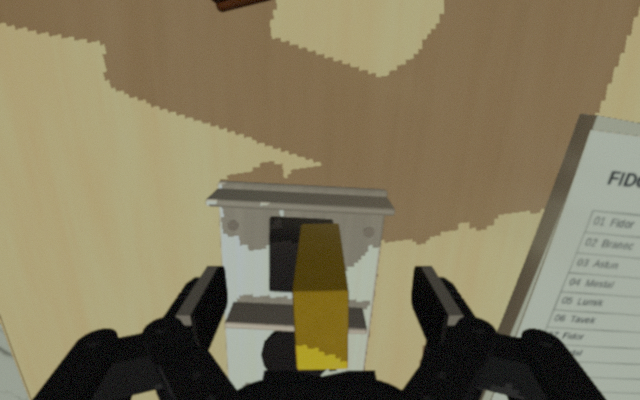

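The box is centred at column 320. Its top spans rows 291–369, as predicted. Gripping and carrying.

Call:
step_arm([
  [[0,0,0,0,0,0],[0,0,0,0,0,0],[0,0,0,0,0,0],[0,0,0,0,0,0],[0,0,0,0,0,0],[0,0,0,0,0,0],[0,0,0,0,0,0],[0,0,0,0,0,0],[0,0,0,0,0,0],[0,0,0,0,0,0],[0,0,0,0,0,0]],
], fingers=1, newtons=30)

```text
time: 26.32
tool_pos: [514.0, -119.1, 48.3]
tcp_rot: [180.0, 0.0, 82.0]
ft_force: [-0.8, -0.3, 3.9]
finger_gap: 19.5
grip_force: 33.2
```

Call:
step_arm([
  [[0,0,10,0,0,0],[0,0,35,0,0,0],[0,0,65,0,0,0],[0,0,90,0,0,0],[1,15,100,0,0,0.03],[4,45,100,0,0,0.07],[7,80,100,0,0,0.11],[9,115,100,0,0,0.15],[11,142,100,0,0,0.19],[12.7,158,100,0,0,0.208],[12.7,166.4,100,0,0,0.208],[12.7,166.4,100,0,0,0.208]],
])

```text
time: 27.32
tool_pos: [526.3, 48.8, 148.3]
tcp_rot: [-180.0, -0.0, 94.0]
ft_force: [-0.7, -0.3, -1.0]
finger_gap: 19.7
grip_force: 32.6
```

Call:
step_arm([
  [[0,0,-20,0,0,0],[0,0,-45,0,0,0],[0,0,-65,0,0,0],[0,0,-82,0,0,0],[0,0,-92,0,0,0],[0,0,-97,0,0,0],[0,0,-97,0,0,0],[0,0,-97,0,0,0]],
])

```text
time: 27.98
tool_pos: [527.0, 46.8, 51.8]
tcp_rot: [180.0, 0.0, 93.9]
ft_force: [0.1, 0.4, -0.6]
finger_gap: 20.0
grip_force: 32.6
```

Call:
step_arm([
  [[0,0,-3,0,0,0],[0,0,-5,0,0,0],[0,0,-6.2,0,0,0],[0,0,-7,0,0,0],[0,0,-7,0,0,0],[0,0,-7,0,0,0]],
])

```text
time: 28.48
tool_pos: [526.7, 47.4, 44.3]
tcp_rot: [180.0, 0.0, 93.9]
ft_force: [-0.5, 0.3, -0.2]
finger_gap: 19.5
grip_force: 32.8
```

Call:
step_arm([
  [[0,0,-0.5,0,0,0],[0,0,-0.8,0,0,0],[0,0,-0.8,0,0,0]],
])

```text
time: 28.73
tool_pos: [526.8, 47.4, 44.3]
tcp_rot: [180.0, 0.0, 93.9]
ft_force: [-3.6, 0.3, 9.8]
finger_gap: 19.3
grip_force: 34.0
```

Contact at about 10 N. Back off slightly, release and retreat to look.

Call:
step_arm([
  [[0,0,0.5,0,0,0],[0,0,0.5,0,0,0],[0,0,0.5,0,0,0]],
])

```text
time: 28.98
tool_pos: [526.8, 47.4, 44.3]
tcp_rot: [180.0, 0.0, 93.9]
ft_force: [-2.5, 0.3, 6.2]
finger_gap: 19.7
grip_force: 33.5
```

Call:
step_arm([
  [[0,0,0,0,0,0],[0,0,0,0,0,0],[0,0,0,0,0,0],[0,0,0,0,0,0],[0,0,0,0,0,0],[0,0,0,0,0,0],[0,0,0,0,0,0],[0,0,0,0,0,0]],
], fingers=-1)

```text
time: 29.65
tool_pos: [526.5, 47.3, 43.8]
tcp_rot: [-180.0, 0.0, 93.9]
ft_force: [-0.6, 0.1, -0.4]
finger_gap: 85.4
grip_force: 0.0
```

Call:
step_arm([
  [[0,0,12,0,0,0],[0,0,40,0,0,0],[0,0,75,0,0,0],[0,0,112,0,0,0],[0,0,149,0,0,0],[0,20,185,0,0,0],[0,20,205,0,0,0],[0,20,209,0,0,0],[0,20,209,0,0,0],[0,20,209,0,0,0]],
])

```text
time: 30.48
tool_pos: [526.2, 67.2, 252.4]
tcp_rot: [-180.0, 0.0, 93.9]
ft_force: [-0.6, -0.8, -0.1]
finger_gap: 85.6
grip_force: 0.0
```

```bash
python3 - <<'E'
from h import *
t=r.sense(); print(t['time'],t['tool_pos'],t['ft_force'])
s=vision.snapshot('wrist'); b=vision.snapshot('side')
f=lambda q,k:cv2.resize(q,None,fx=k,fy=k,interpolation=cv2.INTER_CUBIC)
A=f(s['img'][0:260,240:400],2.2); B=f(b['img'][80:223,270:370],4)
cv2.imwrite('pics/w10.png',np.hstack([A[:572],B[:572]]))
C=np.array([519.4,152.2]);a=np.radians(3.9);e=np.array([-np.sin(a),np.cos(a)])
for y,z in [(105,49),(35,92),(-35,98),(-105,68)]: p=C+y*e; print(y,((proj(s,[[*p,z]])-[240,0])*2.2).round(1))
E
```

```text
30.4833 [526.19740988  67.17650267 252.41487313] [-0.59546389 -0.79137911 -0.07160942]
105 [[172.7 -86.3]]
35 [[172.7  93.3]]
-35 [[172.9 292.6]]
-105 [[173.2 441.8]]
```

View pics/w10.png

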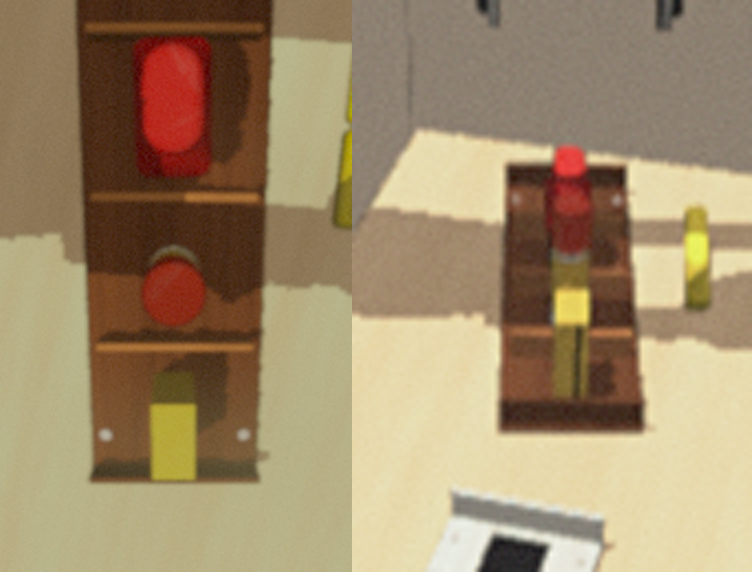

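The box top is centred at crop (173,441), against a predicted (173.2,441.8). The stamp and glue stick are upright and in place, and the eraser was confirmed earlier. The robot is clear of everything, so I'm handing in.

```bash
python3 -c "
from h import *
print(r.hand_in())"
```

```text
the job is handed in; nothing more can be done
None
```

The job is handed in: the eraser, stamp, glue stick and box of staples stand left to right in the wooden rack, the reverse of the old order. The camera checks showed each one upright and within about 1 mm of its place's centre; the black plates stayed on the old rack, and it took about 30 s of the 104 s allowed.

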